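# Press-test the vial stations' leaf springs and load the sound one

## Robot

A 6-joint arm with a two-finger parallel gripper is mounted at the origin on a cart in front of the work surface, level with it; the furniture and walls round the work are solid. World frame = base frame: x ahead of the robot, y to its left, z up, the work surface at z = 0. Lengths are in m, angles in rad, forces in N, time in s.
With the tool pointing down it reaches from about 0.375 to 0.975 m from the base axis. Payload 3.8 kg.
Tool frame: the origin (TCP) lies between the finger pads; the fingertips stand 22 mm ahead of it and the grasp point (between the pads) lies 3 mm ahead of it; z points along the fingers, y is the line along which they close (so a half turn about z gives the same grasp; the last joint's range is limited). The gripper opens to 88 mm and grips with 3 to 60 N. Pads are 18 mm wide; open, the fingers measure 123 mm over their backs; the gripper's body (75 mm by 187 mm) begins 45 mm behind the grasp point.
Start: joints at [1.301, 0.264, 1.604, -0, 1.274, -0.037], TCP at [0.156, 0.657, 0.261] pointing down, gripper open.
Joint ranges: [-2.63, 2.63], [-0.94, 2.18], [0.31, 2.57], [-1.31, 4.45], [0, 2.66], [-2.55, 2.55]. Speed limits (rad/s): [2.57, 2.57, 3.14, 3.14, 3.14, 3.14].

## Interface

Orientations are given as a rotation vector (axis times angle).
In Python, from plant import monitor, cams, sign_off gives the robot as it stands. The module is installed in compiled form; this text tells all that it offers.
- The arm moves only by the tool carry_out, never from a script. Its argument "motion" is text: rows parted by semicolons, each of 7 numbers parted by spaces: the closure, from -1 (fully open) to 1 (shut), then the shift along the world's x, y, z in mm, then the turn, a rotation vector about the world's x, y, z in rad. In form: grip tx ty tz ax ay az; .... A call has 1 to 8 rows; each row shifts and turns the commanded pose from where the row before left it; what a row does not reach is not made up. A row lasts 1/12 s, in which the tool goes at most 41.7 mm and 7.16 degrees, less where a joint would pass 70% of its speed; a pose out of reach is approached as far as the arm can. A call with a gripper value outside its range is refused whole. The fingers move at their own pace and stop on an object; "newtons" is the grip in N (left out, the last holds). Time passes only in rows, so rows that do not move let the fingers close. It gives the time, the measured TCP pose, the force, the opening and the grip force at its end, in the units of the state.
- monitor.state(): the state, without advancing time (a new reading comes with each control period).
- cams.snapshot(name): name is "scene" or "side" or "wrist"; returns a dict with "image" (480x640x3 uint8, red, green, blue), "fov_y" (degrees; the focal length in pixels is half the picture's height over the tangent of half this angle, whatever the lens; pixels are square), "cx", "cy" (the principal point, pixels), "origin" and "rotation" of the camera in the world. Camera axes: x right, y down, z forward; pixel columns grow to the right and rows downward; lengths in m; the calibration is good to about 2 mm. A picture is of the moment at which its call begins. There is no depth.
- sign_off(): hands the job in; it is judged then, once.
The state is a dict: "time_s": time; "qpos": joint angles; "qvel": joint speeds; "joint_efforts": joint torques, N m; "eef_pos": TCP position; "tool_rot": TCP orientation; "contact_force": force on the tool from outside, world axes, zero at the start; "ft_torque": the same for the moment, N m; "width": finger opening in m; "grip_force": force on a finger pad.
Only numpy, scipy, OpenCV 4.12 (cv2) and the standard library are available. Lean on these libraries where they do the work, as an engineer would, in place of code of your own. Each camera call takes 0.05 s, during which the arm holds its last target. There are 200 camera calls.

## Task

Three vial stations look alike, but only one still has a sound leaf spring. Press straight down on the brass pip in the middle of a leaf with a steady 8 N for about a second (never more than 15 N) to try them one by one: the sound leaf's red pointer comes down into the green band, while a bad one stops above it or sinks past it. Once found, let it up, stand the red-capped vial from the rack fully down in that station's well, then press the same leaf once more with 8 N to confirm it, let go, and leave the other things where they are.

Things in the scene. Friction and masses are not known exactly. Their poses are not given: they have to be found in the camera images.
- station_a: One of three like stations, fixed: aluminium base 204 x 60 x 8 mm, origin at the centre of its underside, x along its length. At +x a blue clamp block 57 mm high holds the leaf spring, which reaches toward -x; at x = -78 mm a white well block, 40 x 44 mm, 32 mm high; at x = -40, y = -22 mm a white gauge plate 52 mm high with a green band. The letters mean nothing.
- pip_a (a point): Top of the domed brass pip (14 mm wide, 4 mm high) at the middle of this station's leaf: the point to press down on; 51 mm above the worktop when free. It moves with the leaf. Pressed with 8 N the pip sinks about 5 to 6 mm on a sound leaf, about 11 mm on a soft one, under 3 mm on a stiff one.
- tip_a (a point): Free end of this station's leaf (middle of the strip), 46 mm above the worktop when free; carries a red pointer that moves down in front of the gauge plate. The leaf springs back when released. The green band is 6 mm tall and covers pointer drops of 9 to 15 mm.
- well_a (a point): Centre of the mouth of this station's vial well: round hole 19 mm wide, 20 mm deep (floor 12 mm above the worktop), mouth 32 mm above the worktop.
- station_b: One of three like stations, fixed: aluminium base 204 x 60 x 8 mm, origin at the centre of its underside, x along its length. At +x a blue clamp block 57 mm high holds the leaf spring, which reaches toward -x; at x = -78 mm a white well block, 40 x 44 mm, 32 mm high; at x = -40, y = -22 mm a white gauge plate 52 mm high with a green band. The letters mean nothing.
- pip_b (a point): Top of the domed brass pip (14 mm wide, 4 mm high) at the middle of this station's leaf: the point to press down on; 51 mm above the worktop when free. It moves with the leaf. Pressed with 8 N the pip sinks about 5 to 6 mm on a sound leaf, about 11 mm on a soft one, under 3 mm on a stiff one.
- tip_b (a point): Free end of this station's leaf (middle of the strip), 46 mm above the worktop when free; carries a red pointer that moves down in front of the gauge plate. The leaf springs back when released. The green band is 6 mm tall and covers pointer drops of 9 to 15 mm.
- well_b (a point): Centre of the mouth of this station's vial well: round hole 19 mm wide, 20 mm deep (floor 12 mm above the worktop), mouth 32 mm above the worktop.
- station_c: One of three like stations, fixed: aluminium base 204 x 60 x 8 mm, origin at the centre of its underside, x along its length. At +x a blue clamp block 57 mm high holds the leaf spring, which reaches toward -x; at x = -78 mm a white well block, 40 x 44 mm, 32 mm high; at x = -40, y = -22 mm a white gauge plate 52 mm high with a green band. The letters mean nothing.
- pip_c (a point): Top of the domed brass pip (14 mm wide, 4 mm high) at the middle of this station's leaf: the point to press down on; 51 mm above the worktop when free. It moves with the leaf. Pressed with 8 N the pip sinks about 5 to 6 mm on a sound leaf, about 11 mm on a soft one, under 3 mm on a stiff one.
- tip_c (a point): Free end of this station's leaf (middle of the strip), 46 mm above the worktop when free; carries a red pointer that moves down in front of the gauge plate. The leaf springs back when released. The green band is 6 mm tall and covers pointer drops of 9 to 15 mm.
- well_c (a point): Centre of the mouth of this station's vial well: round hole 19 mm wide, 20 mm deep (floor 12 mm above the worktop), mouth 32 mm above the worktop.
- rack: White vial rack, 62 x 166 x 34 mm, fixed, origin at the centre of its underside, long side along its y; vials stand in its openings on a floor 4 mm high, with the top plate 34 mm high.
- red_vial: Red-capped brown sample vial, 15 mm diameter, 48 mm tall, origin at the centre of its underside, z up its axis; stands in an end opening of the rack, so its top 18 mm stick out above the rack plate. Its two neighbours stand over 70 mm away.
- blue_vial: Blue-capped clear vial, 15 x 48 mm, in the rack; leave it there. Origin at the centre of its underside.
- white_vial: White-capped brown vial, 15 x 48 mm, in the rack; leave it there. Origin at the centre of its underside.
- beaker: Glass beaker, 44 mm wide, 58 mm tall, bystander behind the stations; origin at the centre of its underside.
- timer: White bench timer, 66 x 62 x 18 mm, bystander left of the stations; origin at the centre of its underside.
- brown_bottle: Brown bottle with black cap, 49 mm wide, 96 mm tall, bystander behind the stations; origin at the centre of its underside.
- leaf_a: Leaf spring of station_a: steel cantilever 105 x 24 x 2 mm from its root (origin: on the clamp block, station x = +55 mm) to its free end at station x = -50 mm, 46 mm above the worktop when free. The three leaves differ only in stiffness, unseen: one too soft, one sound, one too stiff. Over 15 N spoils it.
- leaf_b: Leaf spring of station_b: steel cantilever 105 x 24 x 2 mm from its root (origin: on the clamp block, station x = +55 mm) to its free end at station x = -50 mm, 46 mm above the worktop when free. The three leaves differ only in stiffness, unseen: one too soft, one sound, one too stiff. Over 15 N spoils it.
- leaf_c: Leaf spring of station_c: steel cantilever 105 x 24 x 2 mm from its root (origin: on the clamp block, station x = +55 mm) to its free end at station x = -50 mm, 46 mm above the worktop when free. The three leaves differ only in stiffness, unseen: one too soft, one sound, one too stiff. Over 15 N spoils it.
There are look-alikes about, which are no part of the job. Leave any black look-alike of the station_b alone.

How it is judged:
On the way, in this order (a step that is already met when the one before it is completed fails the run):
1. a leaf is held down at its pip with 6 to 10 N and its pointer is then in the green band (only the sound one does this) (((contact force between the fingers and leaf_a between 6 and 10 N and horizontal distance between the grasp point and pip_a below 0.01 m and z of tip_a in the frame of station_a between 0.0305 and 0.0375 m) or (contact force between the fingers and leaf_b between 6 and 10 N and horizontal distance between the grasp point and pip_b below 0.01 m and z of tip_b in the frame of station_b between 0.0305 and 0.0375 m) or (contact force between the fingers and leaf_c between 6 and 10 N and horizontal distance between the grasp point and pip_c below 0.01 m and z of tip_c in the frame of station_c between 0.0305 and 0.0375 m))), for 0.3 s.
2. the red-capped vial is fully down in a station's well (((horizontal distance between red_vial and well_a below 0.0035 m and z of red_vial in the frame of station_a below 0.015 m and angle between red_vial's own z axis and vertical below 0.15 rad) or (horizontal distance between red_vial and well_b below 0.0035 m and z of red_vial in the frame of station_b below 0.015 m and angle between red_vial's own z axis and vertical below 0.15 rad) or (horizontal distance between red_vial and well_c below 0.0035 m and z of red_vial in the frame of station_c below 0.015 m and angle between red_vial's own z axis and vertical below 0.15 rad))), for 0.2 s.
3. with the vial in its well, the same station's leaf is held down again with 6 to 10 N, pointer in the green band (((horizontal distance between red_vial and well_a below 0.0035 m and z of red_vial in the frame of station_a below 0.015 m and angle between red_vial's own z axis and vertical below 0.15 rad and contact force between the fingers and leaf_a between 6 and 10 N and horizontal distance between the grasp point and pip_a below 0.01 m and z of tip_a in the frame of station_a between 0.0305 and 0.0375 m) or (horizontal distance between red_vial and well_b below 0.0035 m and z of red_vial in the frame of station_b below 0.015 m and angle between red_vial's own z axis and vertical below 0.15 rad and contact force between the fingers and leaf_b between 6 and 10 N and horizontal distance between the grasp point and pip_b below 0.01 m and z of tip_b in the frame of station_b between 0.0305 and 0.0375 m) or (horizontal distance between red_vial and well_c below 0.0035 m and z of red_vial in the frame of station_c below 0.015 m and angle between red_vial's own z axis and vertical below 0.15 rad and contact force between the fingers and leaf_c between 6 and 10 N and horizontal distance between the grasp point and pip_c below 0.01 m and z of tip_c in the frame of station_c between 0.0305 and 0.0375 m))), for 0.3 s.
At the end, for the whole second after the job is handed in: The red-capped vial stands in the well of a station (the one confirmed sound): within 3.5 mm of the well's axis, its underside at most 3 mm above the well floor, tilted less than 0.15 rad, at rest; all leaves have sprung back to within 3 mm of their free height (((horizontal distance between red_vial and well_a below 0.0035 m and z of red_vial in the frame of station_a below 0.015 m and angle between red_vial's own z axis and vertical below 0.15 rad) or (horizontal distance between red_vial and well_b below 0.0035 m and z of red_vial in the frame of station_b below 0.015 m and angle between red_vial's own z axis and vertical below 0.15 rad) or (horizontal distance between red_vial and well_c below 0.0035 m and z of red_vial in the frame of station_c below 0.015 m and angle between red_vial's own z axis and vertical below 0.15 rad)) and linear speed of red_vial below 0.02 m/s and z of tip_a in the frame of station_a above 0.043 m and z of tip_b in the frame of station_b above 0.043 m and z of tip_c in the frame of station_c above 0.043 m); the robot touches nothing.
It fails at once if a leaf spring is overstressed (more than 15 N on it) (contact force between anything else and leaf_a above 15 N or contact force between anything else and leaf_b above 15 N or contact force between anything else and leaf_c above 15 N).
It fails at once if a bystander (other vials, beaker, timer, bottle) is shifted by more than 15 mm (distance of any of blue_vial, white_vial, beaker, timer, brown_bottle from where it was at the start of the episode above 0.015 m).
It also fails if it takes over 72 s, if anything falls off the work surface, if the arm or the gripper's body presses on something with over 40 N, if the wrist force passes 120 N, or if a joint passes its speed limit or range.

## Working session

There is one attempt and no reset: what is moved stays moved. The work goes in short steps, Python scripts to look and compute and a tool call to move; the robot and the scene stay as the last step left them, time stands still between calls to the robot, and variables do not carry over. Pictures are saved under pics/ and viewed, at most 10 in all, crops included, and the job is handed in when it is done.

Besides the shell and the picture viewer there is one more tool, called after "Call:" by a JSON object that holds its "fn" and its "kwargs". carry_out: Moves the arm, as the interface text tells. Its arguments: {"type":"object","properties":{"motion":{"type":"string"},"newtons":{"type":"number"}},"required":["motion"]}

```bash
mkdir -p pics
cat > h.py <<'E'
import numpy as np, cv2
from plant import monitor, cams, sign_off
def snap(n,f=None):
    s=cams.snapshot(n)
    if f: cv2.imwrite('pics/'+f,s['image'][:,:,::-1])
    return s
def F(s): return 240/np.tan(np.radians(s['fov_y'])/2)
def ray(s,u,v):
    f=F(s); d=np.array([(u-s['cx'])/f,(v-s['cy'])/f,1.]); return np.array(s['origin']),np.array(s['rotation'])@d
def plane(s,u,v,z):
    o,d=ray(s,u,v); return (o+d*(z-o[2])/d[2]).round(4)
def proj(s,p):
    c=np.array(s['rotation']).T@(np.array(p)-s['origin']); f=F(s); return c[0]/c[2]*f+s['cx'],c[1]/c[2]*f+s['cy']
E
python3 - <<'E'
from h import *
for n in ['scene','side','wrist']:
    s=snap(n,n+'0.png'); print(n,s['fov_y'],s['cx'],s['cy'],np.round(s['origin'],3),np.round(s['rotation'],2).tolist())
print(monitor.state())
E
```

```text
scene 50.27604861295971 321.26976376590403 245.73811123364408 [0.121 0.747 1.043] [-0.8, 2.66, -0.97]
side 47.14555419227531 307.80735474350814 232.80924409637595 [0.361 1.294 0.641] [-0.2, 2.55, -1.63]
wrist 58.740536591940355 320.02862583063666 233.30598698754625 [0.091 0.672 0.384] [2.3, 1.82, 0.24]
{'time_s': 0.15, 'qpos': array([ 1.30108090e+00,  2.64616801e-01,  1.60501141e+00,  9.30276293e-06,
        1.27368301e+00, -3.69206180e-02]), 'qvel': array([-0.00067715, -0.00015723, -0.00528704, -0.00035384, -0.00141964,
       -0.0003289 ]), 'joint_efforts': array([ 1.68481438e-04, -5.02848279e+01, -3.57470512e+01,  7.29245343e-02,
        2.48549815e-02, -9.47180229e-05]), 'eef_pos': array([0.15560445, 0.65632189, 0.25967565]), 'tool_rot': array([-3.64820714e-01, -3.12006393e+00,  2.66548367e-03]), 'contact_force': array([ 0.25893405,  0.57682399, -0.00216512]), 'ft_torque': array([-0.06343836, -0.01798854, -0.00118536]), 'grip_force': 0.0, 'width': 0.08777575734985105}
```

View pics/scene0.png

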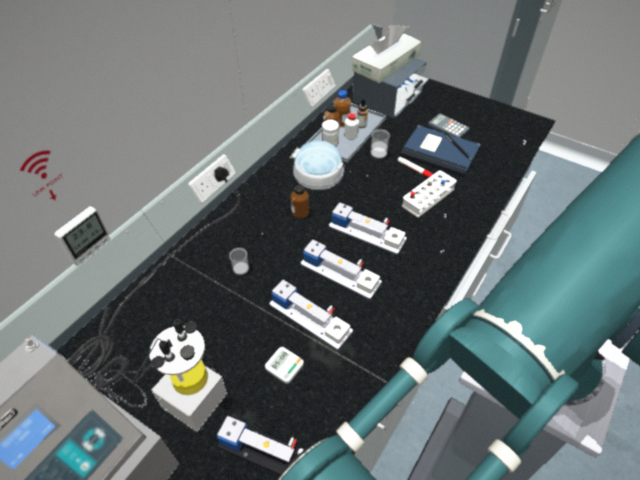

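View pics/side0.png

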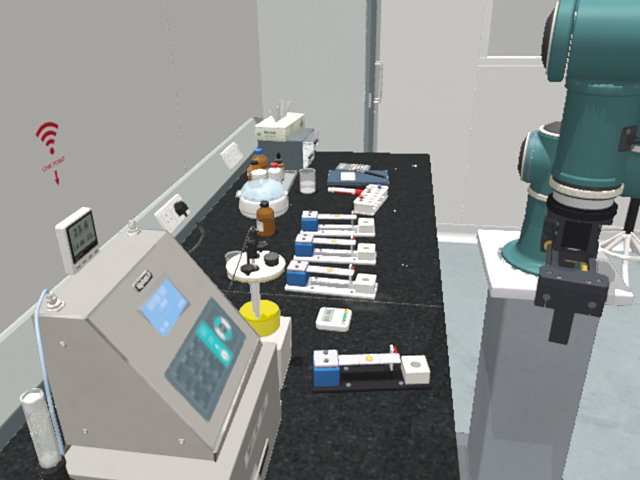

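The scene view shows three stations with aluminium bases, pips near (346,224), (340,265) and (308,307). The black-based look-alike is at (260,440) and is to be left alone. The rack is at (430,193). The side view agrees: the black base is at (370,370) and the three real ones are behind the timer. Next I'll take an enlarged crop.

```bash
sed -i 's/^import numpy.*/&\nfrom scipy.spatial.transform import Rotation as Ro/; s/    return s$/    s["rotation"]=Ro.from_rotvec(s["rotation"]).as_matrix(); return s/' h.py
python3 - <<'E'
from h import *
s=snap('scene'); im=s['image'][160:355,260:480]
cv2.imwrite('pics/c1.png',cv2.resize(im[:,:,::-1],(660,585),interpolation=cv2.INTER_CUBIC))
hsv=cv2.cvtColor(s['image'],cv2.COLOR_RGB2HSV)
for nm,lo,hi,z in [('brass',(15,110,120),(32,255,255),.05),('red',(0,140,90),(6,255,255),.05),('red2',(172,140,90),(180,255,255),.05),('blue',(105,120,50),(125,255,255),.057)]:
    n,l,st,c=cv2.connectedComponentsWithStats(cv2.inRange(hsv,lo,hi))
    for i in range(1,n):
        if st[i,4]>=5 and c[i][0]>200 and c[i][1]>120: print(nm,c[i].round(1),st[i,4],plane(s,*c[i],z))
E
```

```text
brass [367.  220.5] 6 [ 0.5345 -0.091   0.05  ]
brass [339.7 261.1] 9 [0.5217 0.0653 0.05  ]
brass [308.6 306.1] 11 [0.5109 0.2172 0.05  ]
brass [297.9 360.2] 8 [0.4521 0.3436 0.05  ]
brass [266. 444.] 23 [0.4012 0.5216 0.05  ]
red [426.6 172.9] 50 [ 0.4853 -0.3481  0.05  ]
red [412.5 193.8] 8 [ 0.4801 -0.2484  0.05  ]
red [388.  221.5] 8 [ 0.4862 -0.1184  0.05  ]
red [361.8 263.5] 8 [0.4722 0.0417 0.05  ]
red [332.1 310. ] 10 [0.4598 0.1963 0.05  ]
red [294.  442.9] 22 [0.3577 0.4903 0.05  ]
blue [442.7 181. ] 7 [ 0.4298 -0.3345  0.057 ]
blue [339.3 219.9] 144 [ 0.5936 -0.0468  0.057 ]
blue [311.4 258.6] 139 [0.5816 0.1018 0.057 ]
blue [296.6 290.2] 5 [0.5569 0.1998 0.057 ]
blue [280.2 300.3] 132 [0.5723 0.2439 0.057 ]
blue [246.1 425.9] 9 [0.4527 0.5169 0.057 ]
blue [229.6 443.5] 173 [0.4577 0.5606 0.057 ]
```

View pics/c1.png

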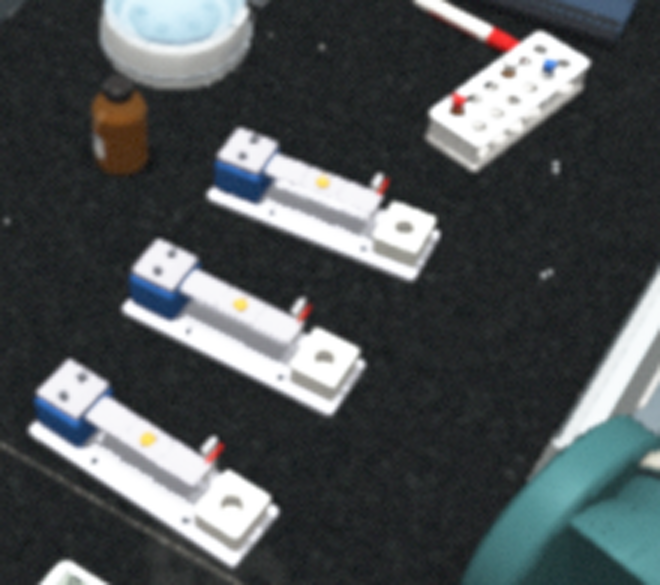

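The three candidates for the vial sit in the rack: a red cap at (412.5,194), a brown/white one at about (429,184) and a blue one at (443,181). The red cap stands in the near end opening, as described, and the red marker at (427,173) is only a pen. The pips are at (367,220), (340,261) and (308,306). Next I'll work out the well positions and yaws.

Run:
```python
from h import *
s=snap('scene')
g=lambda x,y:(260+x/3-.33,160+y/3-.33)
for k,pip,well in [('far',(367,220.5),(404,228)),('mid',(339.7,261.1),(324,358)),('near',(308.6,306.1),(231,503))]:
    p=plane(s,*pip,.051); w=plane(s,*g(*well),.032); d=(p-w)[:2]; print(k,p,w,np.hypot(*d),np.degrees(np.arctan2(d[1],d[0])))
a=plane(s,*g(540,33),.034);b=plane(s,*g(430,108),.034);c=plane(s,*g(588,62),.034);print('rack',a,b,c,np.degrees(np.arctan2(*(a-b)[1::-1])))
print('red',plane(s,412.5,193.8,.048))
st=monitor.state();print(Ro.from_rotvec(st['tool_rot']).as_matrix().round(3))
```

```text
far [ 0.5341 -0.0902  0.051 ] [ 0.4544 -0.0985  0.032 ] 0.08013101771474014 5.945381432616404
mid [0.5213 0.0659 0.051 ] [0.4418 0.0626 0.032 ] 0.07956846108854936 2.3769508144034797
near [0.5105 0.2178 0.051 ] [0.4319 0.22   0.032 ] 0.07863078277621298 -1.6032800646805092
rack [ 0.4635 -0.3958  0.034 ] [ 0.5047 -0.2429  0.034 ] [ 0.407  -0.3829  0.034 ] -105.08058211342906
red [ 0.4807 -0.2503  0.048 ]
[[-0.973  0.231 -0.   ]
 [ 0.231  0.973 -0.001]
 [ 0.    -0.001 -1.   ]]
```

Call:
{"fn": "carry_out", "kwargs": {"motion": "1 25 -31 -7 0 0 0.015;1 25 -31 -7 0 0 0.015;1 25 -31 -7 0 0 0.015;1 25 -31 -7 0 0 0.015;1 25 -31 -7 0 0 0.015;1 25 -31 -7 0 0 0.015;1 25 -31 -7 0 0 0.015;1 25 -31 -7 0 0 0.015", "newtons": 10}}

```text
time_s: 0.92
eef_pos: [0.3565, 0.4071, 0.2045]
tool_rot: [0.175, 3.136, 0.001]
contact_force: [0.6, 0.1, 0.4]
width: 0.0369
grip_force: 0.0
```

Call:
{"fn": "carry_out", "kwargs": {"motion": "1 25 -31 -7 0 0 0.015;1 25 -31 -7 0 0 0.015;1 25 -31 -7 0 0 0.015;1 25 -31 -7 0 0 0.015;1 25 -31 -7 0 0 0.015;1 25 -31 -7 0 0 0.015;1 0 0 0 0 0 0;1 0 0 0 0 0 0"}}

```text
time_s: 1.58
eef_pos: [0.5064, 0.2209, 0.1621]
tool_rot: [-0.043, -3.14, 0.0]
contact_force: [-0.0, 0.2, -0.7]
width: 0.0004
grip_force: 0.0
```

Run:
```python
from h import *
st=monitor.state();R=Ro.from_rotvec(st['tool_rot']).as_matrix();print(st['time_s'],st['eef_pos'],R.round(3).tolist(),st['contact_force'],st['width'])
s=snap('wrist','w1.png');print(s['origin'],s['rotation'].round(2).tolist())
print(proj(s,[.5105,.2178,.051]))
```

```text
1.5833 [0.50641727 0.22094491 0.16213678] [[-1.0, 0.027, -0.001], [0.027, 1.0, -0.0], [0.001, -0.0, -1.0]] [-0.02836681  0.19287195 -0.71925823] 0.0004087503631600304
[0.43976135 0.222634   0.28691956] [[0.03, 0.97, 0.26], [1.0, -0.03, -0.01], [0.0, 0.26, -0.97]]
(np.float64(314.5958303345021), np.float64(246.94937233599518))
```

View pics/w1.png

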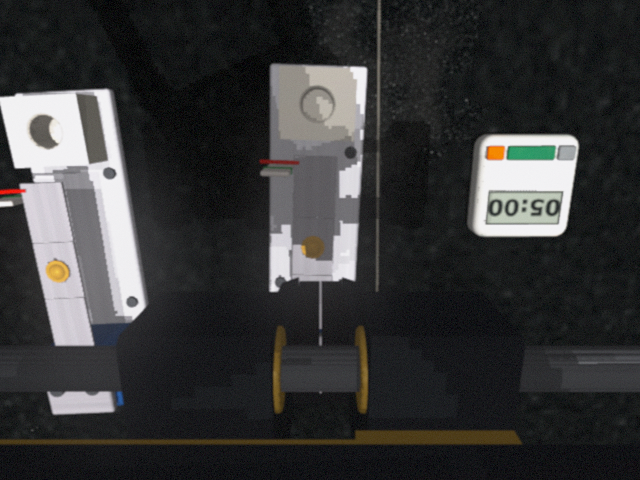

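The wrist view shows the near station with its pip at (312,247) and well at (317,104). The closed fingers are centred at about (320,370), and the timer on the right is clear. The pip prediction was 3 px off.

```bash
cat >> h.py <<'E'
def blobs(s,lo=(15,110,60),hi=(32,255,255),z=.049,amin=60):
    hsv=cv2.cvtColor(s['image'],cv2.COLOR_RGB2HSV)
    n,l,st,c=cv2.connectedComponentsWithStats(cv2.inRange(hsv,lo,hi))
    for i in range(1,n):
        if st[i,4]>=amin: print(c[i].round(1),st[i,:].tolist(),plane(s,*c[i],z))
E
python3 - <<'E'
from h import *
s=snap('wrist'); blobs(s)
print(proj(s,monitor.state()['eef_pos']),proj(s,monitor.state()['eef_pos']-[0,0,.022]))
print('well',plane(s,317,104,.032))
E
```

```text
[493. 154.] [486, 149, 15, 11, 158] [0.4596 0.3189 0.049 ]
[310.1 247.6] [299, 237, 23, 21, 365] [0.5109 0.2164 0.049 ]
[ 55.2 271.4] [44, 261, 23, 22, 378] [0.5218 0.0653 0.049 ]
[277.9 369.8] [273, 326, 13, 87, 705] [0.5909 0.1936 0.049 ]
[362.2 369.7] [355, 326, 13, 87, 698] [0.5922 0.2469 0.049 ]
[332.2 438.8] [0, 431, 522, 13, 3534] [0.6436 0.227  0.049 ]
(np.float64(322.6570671449205), np.float64(332.76649514142173)) (np.float64(322.230406700612), np.float64(304.2418919671295))
well [0.4302 0.2225 0.032 ]
```

Call:
{"fn": "carry_out", "kwargs": {"motion": "1 5 -5 -30 0 0 0;1 0 0 -30 0 0 0;1 0 0 -22 0 0 0;1 0 0 0 0 0 0;1 0 0 0 0 0 0"}}

```text
time_s: 2.1
eef_pos: [0.5088, 0.2188, 0.0799]
tool_rot: [-0.032, -3.138, 0.001]
contact_force: [-0.6, 0.2, 0.6]
width: 0.0004
grip_force: 0.0
```

Call:
{"fn": "carry_out", "kwargs": {"motion": "1 0 0 -2 0 0 0;1 0 0 -1 0 0 0;1 0 0 0 0 0 0"}}

```text
time_s: 2.35
eef_pos: [0.5118, 0.2187, 0.0794]
tool_rot: [0.035, 3.139, 0.002]
contact_force: [0.6, 0.7, 0.4]
width: 0.0004
grip_force: 0.0
```

Call:
{"fn": "carry_out", "kwargs": {"motion": "1 0 0 -2 0 0 0;1 0 0 0 0 0 0"}}

```text
time_s: 2.52
eef_pos: [0.5112, 0.218, 0.0764]
tool_rot: [0.036, 3.14, 0.001]
contact_force: [0.1, 0.4, -0.3]
width: 0.0001
grip_force: 0.0
```

Call:
{"fn": "carry_out", "kwargs": {"motion": "1 0 -1 -2 0 0 0;1 0 0 0 0 0 0;1 0 0 -1 0 0 0;1 0 0 0 0 0 0"}}

```text
time_s: 2.85
eef_pos: [0.5107, 0.2166, 0.0725]
tool_rot: [-0.036, -3.141, 0.0]
contact_force: [-0.0, -0.6, 1.7]
width: 0.0006
grip_force: 0.3
```

Call:
{"fn": "carry_out", "kwargs": {"motion": "1 0 0 -1 0 0 0;1 0 0 0 0 0 0;1 0 0 0 0 0 0"}}

```text
time_s: 3.1
eef_pos: [0.5107, 0.2167, 0.0718]
tool_rot: [-0.036, -3.141, 0.0]
contact_force: [-0.5, -0.2, 1.8]
width: 0.0005
grip_force: 0.8
```

Call:
{"fn": "carry_out", "kwargs": {"motion": "1 0 0 -1 0 0 0;1 0 0 0 0 0 0;1 0 0 0 0 0 0"}}

```text
time_s: 3.35
eef_pos: [0.5107, 0.2168, 0.0708]
tool_rot: [-0.036, -3.141, 0.0]
contact_force: [-1.0, -0.9, 2.9]
width: 0.0006
grip_force: 1.4
```

Call:
{"fn": "carry_out", "kwargs": {"motion": "1 0 0 -1 0 0 0;1 0 0 0 0 0 0;1 0 0 -1 0 0 0;1 0 0 0 0 0 0;1 0 0 0 0 0 0"}}

```text
time_s: 3.77
eef_pos: [0.5107, 0.2168, 0.0689]
tool_rot: [-0.036, -3.141, 0.0]
contact_force: [-3.1, -1.4, 6.2]
width: 0.0004
grip_force: 2.7
```

Call:
{"fn": "carry_out", "kwargs": {"motion": "1 0 0 -1 0 0 0;1 0 0 0 0 0 0;1 0 0 0 0 0 0"}}

```text
time_s: 4.02
eef_pos: [0.5107, 0.2168, 0.0681]
tool_rot: [-0.036, -3.141, 0.0]
contact_force: [-3.2, -0.9, 6.4]
width: 0.0008
grip_force: 3.2
```

Call:
{"fn": "carry_out", "kwargs": {"motion": "1 0 0 -0.5 0 0 0;1 0 0 0 0 0 0;1 0 0 0 0 0 0;1 0 0 0 0 0 0;1 0 0 0 0 0 0;1 0 0 0 0 0 0;1 0 0 0 0 0 0;1 0 0 0 0 0 0"}}

```text
time_s: 4.68
eef_pos: [0.5107, 0.2168, 0.0677]
tool_rot: [-0.036, -3.141, 0.0]
contact_force: [-2.8, -0.7, 6.5]
width: 0.0004
grip_force: 3.5
```

Run:
```python
from h import *
for i in range(6):
    st=monitor.state();print(st['time_s'],st['eef_pos'].round(4),st['contact_force'].round(2)); s=snap('side')
u,v=map(int,proj(s,[.46,.2,.04])); im=s['image'][v-40:v+35,u-60:u+40]
a=cv2.resize(im,(800,600),interpolation=cv2.INTER_CUBIC); cv2.imwrite('pics/p1.png',a[:,:,::-1]); print(u,v)
```

```text
4.6833 [0.5107 0.2168 0.0677] [-2.77 -0.68  6.54]
4.7333 [0.5107 0.2168 0.0677] [-2.36 -1.11  7.61]
4.7833 [0.5107 0.2168 0.0677] [-2.85 -2.46  8.21]
4.8333 [0.5107 0.2168 0.0677] [-2.6  -1.9   6.73]
4.8833 [0.5107 0.2168 0.0677] [-3.68 -1.28  7.51]
4.9333 [0.5107 0.2168 0.0677] [-2.57 -1.    7.13]
353 270
```

View pics/p1.png

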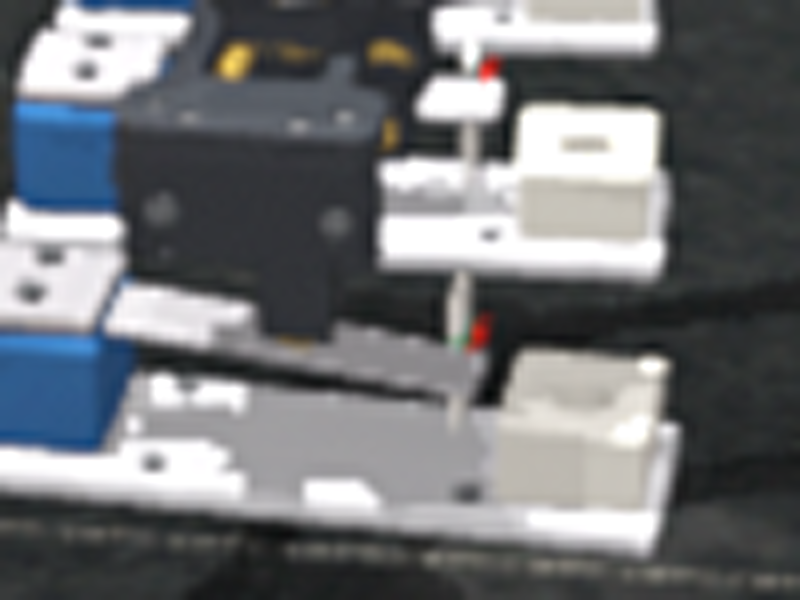

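The pointer is level with the green band (red at crop (480,332), green at (460,338)). The pip has sunk about 5.3 mm under roughly 8 N, so the near station's leaf is the sound one. I'll let it up and go to the vial.

Call:
{"fn": "carry_out", "kwargs": {"motion": "1 0 0 -0 0 0 0;1 0 0 10 0 0 0;1 0 0 40 0 0 0;-0.1 0 0 40 0 0 0;-0.1 -3 -40 0 0 0 -0.02;-0.1 -3 -40 0 0 0 -0.02;-0.1 -3 -40 0 0 0 -0.02;-0.1 -3 -40 0 0 0 -0.02"}}

```text
time_s: 5.65
eef_pos: [0.4987, 0.0557, 0.1579]
tool_rot: [0.161, 3.136, 0.0]
contact_force: [0.3, 0.7, 0.2]
width: 0.0314
grip_force: 0.0
```

Call:
{"fn": "carry_out", "kwargs": {"motion": "-0.1 -3 -40 0 0 0 -0.02;-0.1 -3 -40 0 0 0 -0.02;-0.1 -3 -40 0 0 0 -0.02;-0.1 -3 -40 0 0 0 -0.02;-0.1 -3 -40 0 0 0 -0.02;-0.1 -3 -40 0 0 0 -0.02;-0.1 0 -40 0 0 0 -0.02;-0.1 0 -27 0 0 0 -0.02"}}

```text
time_s: 6.32
eef_pos: [0.4805, -0.2536, 0.1577]
tool_rot: [0.416, 3.112, -0.002]
contact_force: [-0.6, 1.8, 0.5]
width: 0.0487
grip_force: 0.0
```

Call:
{"fn": "carry_out", "kwargs": {"motion": "-0.1 0 0 0 0 0 0;-0.1 0 0 0 0 0 0;-0.1 0 0 0 0 0 0"}}

```text
time_s: 6.57
eef_pos: [0.4805, -0.2497, 0.1569]
tool_rot: [-0.412, -3.114, -0.001]
contact_force: [0.1, -0.3, -0.4]
width: 0.0484
grip_force: 0.0
```

Run:
```python
from h import *
st=monitor.state();R=Ro.from_rotvec(st['tool_rot']).as_matrix();print(st['time_s'],st['eef_pos'],np.degrees(np.arctan2(R[1,1],R[0,1])),st['width'])
s=snap('wrist','w2.png')
blobs(s,(0,140,60),(6,255,255),.052);blobs(s,(174,140,60),(180,255,255),.052)
```

```text
6.5667 [ 0.48049575 -0.24969644  0.15691146] 74.91915798576353 0.04840330501317053
[554.6 193.6] [536, 186, 40, 16, 168] [ 0.4867 -0.1192  0.052 ]
[319.7 243.2] [309, 232, 22, 23, 372] [ 0.4806 -0.25    0.052 ]
[125.  281.8] [113, 272, 26, 20, 330] [ 0.4738 -0.3639  0.052 ]
```

View pics/w2.png

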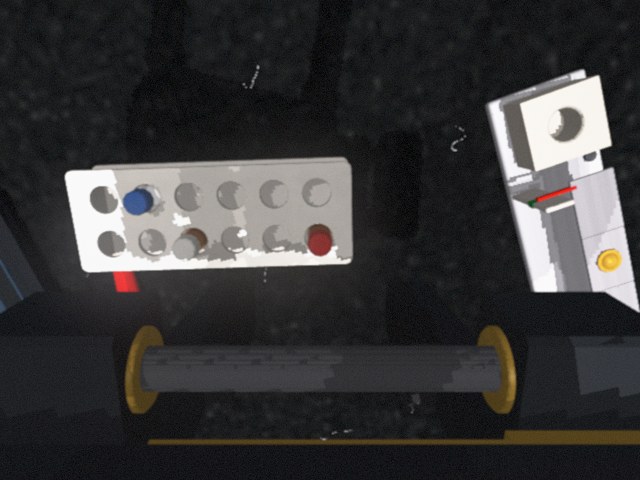

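The red vial, cap at (320,240), is at the right end of the rack directly under the tool. The white vial, at (195,240), is about 70 mm away, so I can go down.

Call:
{"fn": "carry_out", "kwargs": {"motion": "-0.1 0 0 -30 0 0 0;-0.1 0 0 -30 0 0 0;-0.1 0 0 -20 0 0 0;-0.1 0 0 -12 0 0 0;-0.1 0 0 -5 0 0 0;-0.1 0 0 0 0 0 0;-0.1 0 0 0 0 0 0;-0.1 0 0 0 0 0 0", "newtons": 12}}

```text
time_s: 7.28
eef_pos: [0.482, -0.2506, 0.0618]
tool_rot: [0.41, 3.112, -0.002]
contact_force: [0.4, -0.1, 0.4]
width: 0.0485
grip_force: 0.0
```

Call:
{"fn": "carry_out", "kwargs": {"motion": "1 0 0 0 0 0 0;1 0 0 0 0 0 0;1 0 0 0 0 0 0;1 0 0 0 0 0 0;1 0 0 0 0 0 0;1 0 0 0 0 0 0"}}

```text
time_s: 7.78
eef_pos: [0.4808, -0.2503, 0.0604]
tool_rot: [0.412, 3.114, -0.0]
contact_force: [-0.2, 0.1, 1.2]
width: 0.0145
grip_force: 12.0
```

Call:
{"fn": "carry_out", "kwargs": {"motion": "1 0 0 25 0 0 0;1 0 0 35 0 0 0;1 0 0 40 0 0 0;1 -4 39 0 0 0 0.018;1 -4 39 0 0 0 0.018;1 -4 39 0 0 0 0.018;1 -4 39 0 0 0 0.018;1 -4 39 0 0 0 0.018"}}

```text
time_s: 8.45
eef_pos: [0.4601, -0.0538, 0.1604]
tool_rot: [0.271, 3.129, 0.0]
contact_force: [0.3, 0.0, -0.3]
width: 0.0142
grip_force: 12.0
```

Call:
{"fn": "carry_out", "kwargs": {"motion": "1 -4 39 0 0 0 0.018;1 -4 39 0 0 0 0.018;1 -4 39 0 0 0 0.018;1 -4 39 0 0 0 0.018;1 -4 39 0 0 0 0.018;1 -5 39 0 0 0 0.018;1 -5 39 0 0 0 0.018;1 0 3 0 0 0 0"}}

```text
time_s: 9.12
eef_pos: [0.4299, 0.2261, 0.1606]
tool_rot: [0.065, 3.14, 0.005]
contact_force: [-0.2, 0.4, 0.6]
width: 0.0141
grip_force: 12.0
```

Call:
{"fn": "carry_out", "kwargs": {"motion": "1 0 0 0 0 0 0;1 0 0 0 0 0 0;1 0 0 0 0 0 0;1 0 0 0 0 0 0"}}

```text
time_s: 9.45
eef_pos: [0.4309, 0.2193, 0.16]
tool_rot: [-0.077, -3.14, 0.001]
contact_force: [-0.3, -0.0, -0.2]
width: 0.0143
grip_force: 12.0
```

Run:
```python
from h import *
st=monitor.state();R=Ro.from_rotvec(st['tool_rot']).as_matrix();print(st['time_s'],st['eef_pos'],np.degrees(np.arctan2(R[1,1],R[0,1])),st['width'])
s=snap('wrist'); p=st['eef_pos']
u,v=proj(s,[.431,.221,.032]);print(u,v,proj(s,p-[0,0,.0564]))
u=int(u);v=int(v);x0,y0=u-90,max(v-68,0)
im=s['image'][y0:y0+135,x0:x0+180];print(x0,y0)
cv2.imwrite('pics/w3.png',cv2.resize(im,(720,540),interpolation=cv2.INTER_CUBIC)[:,:,::-1])
```

```text
9.45 [0.43088568 0.21932181 0.16001661] 87.1930360141309 0.014296843992421544
322.71382231284684 232.41088581176615 (np.float64(320.03509435014615), np.float64(272.95103710696003))
232 164
```

View pics/w3.png

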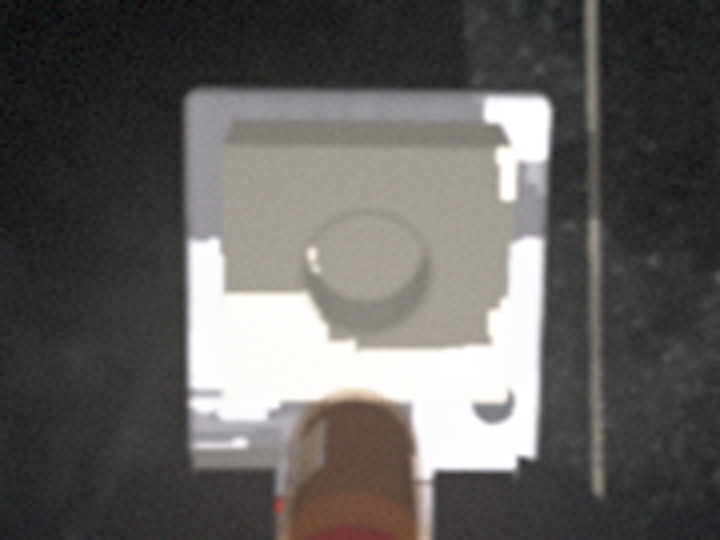

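The mouth circle is at crop (367,270), which is image (323.7,231.3). The vial's bottom edge is at crop row ~392, with columns 293–417.

Run:
```python
from h import *
s=snap('wrist');print('well',plane(s,323.7,231.3,.032))
e=plane(s,320.7,262.0,.1036);print('vial front edge',e,'centre x',e[0]+.0075)
g=plane(s,305.3,275,.1036),plane(s,336.2,275,.1036);print(g, monitor.state()['eef_pos'])
```

```text
well [0.4304 0.2217 0.032 ]
vial front edge [0.4258 0.2199 0.1036] centre x 0.4333
(array([0.4317, 0.2127, 0.1036]), array([0.4323, 0.2266, 0.1036])) [0.43098651 0.21947752 0.16015375]
```

Call:
{"fn": "carry_out", "kwargs": {"motion": "1 -2 2 -25 0 0 0;1 0 0 -25 0 0 0;1 0 0 -12 0 0 0;1 0 0 0 0 0 0;1 0 0 0 0 0 0;1 0 0 0 0 0 0"}}

```text
time_s: 10.05
eef_pos: [0.4296, 0.2226, 0.0991]
tool_rot: [0.075, 3.139, 0.001]
contact_force: [-0.3, 0.2, 0.2]
width: 0.0143
grip_force: 12.0
```

Run:
```python
from h import *
st=monitor.state();p=st['eef_pos'];print(p)
s=snap('wrist'); u,v=map(int,proj(s,[p[0],p[1],.032]));x0,y0=u-80,v-70
print(x0,y0,proj(s,p-[0,0,.0564]))
a=cv2.resize(s['image'][y0:y0+120,x0:x0+160],(640,480),interpolation=cv2.INTER_CUBIC)
s=snap('side'); u,v=map(int,proj(s,[.43,.22,.05]));print(u-20,v-30,proj(s,[.4304,.2217,.032]),proj(s,p-[0,0,.0564]))
b=cv2.resize(s['image'][v-30:v+30,u-20:u+20],(160*2,480),interpolation=cv2.INTER_CUBIC)
cv2.imwrite('pics/w4.png',cv2.resize(np.hstack([a,b]),(800,400))[:,:,::-1])
```

```text
[0.42962268 0.22259923 0.09912212]
239 194 (np.float64(319.84830584900675), np.float64(272.74799681292023))
346 241 (np.float64(365.94082640893066), np.float64(279.25397093465654)) (np.float64(366.3676007660958), np.float64(275.25417723466967))
```

View pics/w4.png

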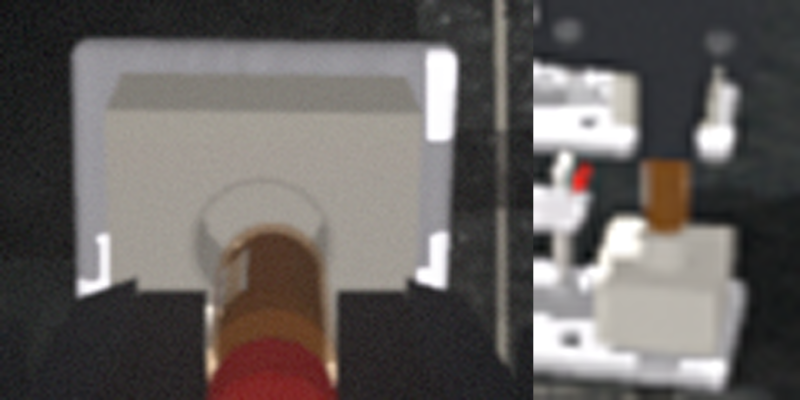

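The mouth centre is at about image (317.6,266.6). The vial's bottom front edge is at row ~261.3, with its centre at column 320.2.

Run:
```python
from h import *
p=monitor.state()['eef_pos'];s=snap('wrist');print('well',plane(s,317.6,266.6,.032), 'top edge',plane(s,317.6,194+178/3.333,.032))
z=p[2]-.0564
e=plane(s,320.2,261.3,z);print('vial front edge',e,'centre x',e[0]+.0075,p)
```

```text
well [0.431  0.2219 0.032 ] top edge [0.4215 0.2224 0.032 ]
vial front edge [0.4246 0.2235 0.0433] centre x 0.4321 [0.42999844 0.2230509  0.09967378]
```

Call:
{"fn": "carry_out", "kwargs": {"motion": "1 -1 -1.3 0 0 0 0;1 0 0 -5 0 0 0;1 0 0 -5 0 0 0;1 0 0 -4 0 0 0;1 0 0 -2 0 0 0;1 0 0 0 0 0 0;1 0 0 0 0 0 0"}}

```text
time_s: 10.78
eef_pos: [0.4276, 0.2214, 0.0818]
tool_rot: [-0.073, -3.14, 0.001]
contact_force: [1.4, -0.5, -0.3]
width: 0.0141
grip_force: 12.0
```

Call:
{"fn": "carry_out", "kwargs": {"motion": "1 0 0 -2 0 0 0;1 0 0 -1 0 0 0;1 0 0 0 0 0 0;1 0 0 0 0 0 0"}}

```text
time_s: 11.12
eef_pos: [0.4277, 0.2215, 0.0792]
tool_rot: [-0.073, -3.141, 0.0]
contact_force: [0.6, -0.1, -0.7]
width: 0.0139
grip_force: 12.0
```

It's in the well with no force on it. I'll carry on down.

Call:
{"fn": "carry_out", "kwargs": {"motion": "1 0 0 -3 0 0 0;1 0 0 -3 0 0 0;1 0 0 -2 0 0 0;1 0 0 -1 0 0 0;1 0 0 0 0 0 0;1 0 0 0 0 0 0"}}

```text
time_s: 11.62
eef_pos: [0.4277, 0.2214, 0.0701]
tool_rot: [-0.073, -3.141, 0.0]
contact_force: [0.9, -0.3, -1.0]
width: 0.0144
grip_force: 12.0
```

Call:
{"fn": "carry_out", "kwargs": {"motion": "1 0 0 -1 0 0 0;1 0 0 -0.5 0 0 0;1 0 0 0 0 0 0;1 0 0 0 0 0 0"}}

```text
time_s: 11.95
eef_pos: [0.4278, 0.2215, 0.0687]
tool_rot: [0.074, 3.141, 0.0]
contact_force: [0.4, 0.4, -0.0]
width: 0.0141
grip_force: 12.0
```

Call:
{"fn": "carry_out", "kwargs": {"motion": "0.1 0 0 0 0 0 0;0.1 0 0 0 0 0 0;0.1 0 0 0 0 0 0;0.1 0 0 0 0 0 0;0.1 0 0 20 0 0 0;0.1 0 0 30 0 0 0;0.1 0 0 40 0 0 0;1 20 -1 0 0 0 0"}}

```text
time_s: 12.62
eef_pos: [0.4495, 0.2223, 0.166]
tool_rot: [0.072, 3.132, 0.007]
contact_force: [2.0, 0.2, -0.1]
width: 0.0349
grip_force: 0.0
```

Call:
{"fn": "carry_out", "kwargs": {"motion": "1 30 -2 0 0 0 0.01;1 30 -2 0 0 0 0.01;1 3 0 0 0 0 0;1 0 0 0 0 0 0;1 0 0 0 0 0 0;1 0 0 0 0 0 0;1 0 0 0 0 0 0;1 0 0 0 0 0 0"}}

```text
time_s: 13.28
eef_pos: [0.5096, 0.2166, 0.1585]
tool_rot: [-0.041, -3.141, 0.0]
contact_force: [0.1, 0.0, -0.0]
width: 0.0006
grip_force: 0.0
```

Run:
```python
from h import *
st=monitor.state();p=st['eef_pos'];print(p,st['width'],st['contact_force'])
s=snap('wrist','w5.png');blobs(s,z=.049);blobs(s,(0,140,60),(6,255,255),.06);print(proj(s,[.431,.222,.06]))
a=s['image'][:300,160:480];t=snap('side');b=cv2.resize(t['image'][225:315,310:406],(320,300))
cv2.imwrite('pics/w5.png',np.hstack([a,b])[:,:,::-1])
```

```text
[0.50963053 0.21655689 0.15848004] 0.0005592177243919122 [ 0.05477088  0.00811226 -0.02272837]
[505.6 147.5] [498, 142, 16, 12, 173] [0.4599 0.3181 0.049 ]
[319.7 242.9] [309, 232, 22, 23, 380] [0.5109 0.2164 0.049 ]
[ 59.9 267.4] [49, 257, 23, 22, 395] [0.5218 0.0653 0.049 ]
[277.8 370.2] [273, 326, 12, 87, 686] [0.5926 0.1883 0.049 ]
[362.3 369.9] [356, 326, 12, 87, 691] [0.5937 0.2407 0.049 ]
[331.9 438.8] [0, 431, 521, 13, 3529] [0.6441 0.221  0.049 ]
[325.5  91.8] [313, 78, 26, 28, 472] [0.4295 0.2214 0.06  ]
[284.1 155.9] [266, 153, 40, 6, 109] [0.4605 0.1993 0.06  ]
[ 12.1 185.8] [0, 183, 28, 7, 138] [0.4723 0.0556 0.06  ]
(np.float64(326.8028402332095), np.float64(94.87396281372361))
```

View pics/w5.png

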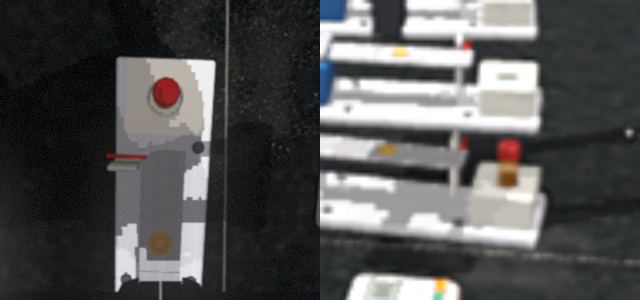

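The vial stands upright in the well, cap at wrist (325,92), and the leaf is back up. Now I'll press again.

Call:
{"fn": "carry_out", "kwargs": {"motion": "1 1 0 -30 0 0 0;1 0 0 -30 0 0 0;1 0 0 -18 0 0 0;1 0 0 -4 0 0 0;1 0 0 0 0 0 0;1 0 0 0 0 0 0;1 0 0 0 0 0 0"}}

```text
time_s: 13.97
eef_pos: [0.513, 0.217, 0.0785]
tool_rot: [0.042, 3.138, 0.002]
contact_force: [1.0, -0.2, 0.1]
width: 0.0004
grip_force: 0.0
```

Call:
{"fn": "carry_out", "kwargs": {"motion": "1 0 0 -1 0 0 0;1 0 0 -1 0 0 0;1 0 0 -1 0 0 0;1 0 0 0 0 0 0;1 0 0 0 0 0 0;1 0 0 0 0 0 0"}}

```text
time_s: 14.47
eef_pos: [0.5117, 0.2165, 0.0738]
tool_rot: [0.042, 3.141, -0.0]
contact_force: [-1.1, 0.7, -0.0]
width: 0.0006
grip_force: 0.0
```

Call:
{"fn": "carry_out", "kwargs": {"motion": "1 -0.5 0 -1 0 0 0;1 0 0 -1 0 0 0;1 0 0 -1 0 0 0;1 0 0 -1 0 0 0;1 0 0 0 0 0 0;1 0 0 0 0 0 0;1 0 0 0 0 0 0"}}

```text
time_s: 15.05
eef_pos: [0.5114, 0.2166, 0.07]
tool_rot: [0.042, 3.141, 0.0]
contact_force: [-1.1, 0.7, 4.0]
width: 0.0004
grip_force: 2.0
```

Call:
{"fn": "carry_out", "kwargs": {"motion": "1 0 0 -1 0 0 0;1 0 0 -0.6 0 0 0;1 0 0 0 0 0 0;1 0 0 0 0 0 0;1 0 0 0 0 0 0"}}

```text
time_s: 15.47
eef_pos: [0.5113, 0.2166, 0.0684]
tool_rot: [0.042, 3.141, 0.0]
contact_force: [-1.5, -0.3, 6.3]
width: 0.0007
grip_force: 3.0
```

Call:
{"fn": "carry_out", "kwargs": {"motion": "1 0 0 -0.7 0 0 0;1 0 0 0 0 0 0;1 0 0 0 0 0 0;1 0 0 0 0 0 0;1 0 0 0 0 0 0;1 0 0 0 0 0 0;1 0 0 0 0 0 0;1 0 0 0 0 0 0"}}

```text
time_s: 16.13
eef_pos: [0.5114, 0.2166, 0.0679]
tool_rot: [0.042, 3.141, 0.0]
contact_force: [-2.0, -0.1, 6.6]
width: 0.0001
grip_force: 3.4
```

Run:
```python
from h import *
f=[]
for i in range(6):
    snap('side'); st=monitor.state(); f.append(st['contact_force'])
print(st['eef_pos'],np.mean(f,0),np.std(f,0))
```

```text
[0.51135843 0.21658647 0.06789499] [-2.11191345 -0.22879181  6.5581193 ] [0.46510986 0.51430481 0.23976683]
```

Call:
{"fn": "carry_out", "kwargs": {"motion": "1 0 0 -0.6 0 0 0;1 0 0 0 0 0 0;1 0 0 0 0 0 0;1 0 0 0 0 0 0;1 0 0 0 0 0 0;1 0 0 0 0 0 0;1 0 0 0 0 0 0;1 0 0 0 0 0 0"}}

```text
time_s: 17.1
eef_pos: [0.5114, 0.2166, 0.0674]
tool_rot: [0.042, 3.141, 0.0]
contact_force: [-1.6, -0.5, 7.5]
width: 0.0003
grip_force: 3.7
```

Call:
{"fn": "carry_out", "kwargs": {"motion": "1 0 0 0 0 0 0;1 0 0 0 0 0 0;1 0 0 0 0 0 0;1 0 0 0 0 0 0"}}

```text
time_s: 17.43
eef_pos: [0.5114, 0.2166, 0.0674]
tool_rot: [0.042, 3.141, 0.0]
contact_force: [-1.7, -0.9, 6.9]
width: -0.0003
grip_force: 3.7
```

Call:
{"fn": "carry_out", "kwargs": {"motion": "1 0 0 5 0 0 0;1 0 0 20 0 0 0;1 0 0 40 0 0 0;1 0 0 30 0 0 0;1 0 0 0 0 0 0;1 0 0 0 0 0 0;1 0 0 0 0 0 0;1 0 0 0 0 0 0"}}

```text
time_s: 18.1
eef_pos: [0.5098, 0.2159, 0.1596]
tool_rot: [-0.042, -3.138, 0.002]
contact_force: [0.4, -0.7, -0.7]
width: 0.0006
grip_force: 0.0
```

Run:
```python
from h import *
print(monitor.state()['eef_pos']);s=snap('wrist');blobs(s,(0,140,60),(6,255,255),.06);blobs(s,amin=300)
print(sign_off())
```

```text
[0.50977283 0.21590077 0.15962896]
[326.8  92.2] [315, 78, 26, 29, 472] [0.4295 0.2214 0.06  ]
[286.9 156.1] [268, 154, 40, 5, 99] [0.4606 0.1999 0.06  ]
[ 13.4 185.9] [0, 183, 31, 7, 149] [0.4723 0.0545 0.06  ]
[321.1 242.6] [310, 232, 23, 22, 376] [0.511  0.2165 0.049 ]
[ 62.6 267. ] [51, 256, 24, 22, 394] [0.5218 0.0653 0.049 ]
[277.8 370.4] [273, 326, 13, 87, 698] [0.5932 0.1873 0.049 ]
[362.2 369.6] [355, 326, 13, 87, 696] [0.5939 0.24   0.049 ]
[332.1 438.8] [0, 431, 521, 13, 3529] [0.6446 0.2202 0.049 ]
the job is handed in; nothing more can be done
None
```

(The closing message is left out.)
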